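# Clamp a re-glazed watch and cure its glue with the lamp

### The arm

A 6-joint arm with a two-finger parallel gripper is mounted at the origin on the work surface. World frame = base frame: x ahead of the robot, y to its left, z up, the work surface at z = 0. Lengths are in m, angles in rad, forces in N, time in s.
With the tool pointing down it reaches from about 0.35 to 0.775 m from the base axis. Payload 5.5 kg.
Tool frame: the origin (TCP) lies between the finger pads; the fingertips stand 19 mm ahead of it and the grasp point (between the pads) is the TCP; z points along the fingers, y is the line along which they close (so a half turn about z gives the same grasp; the last joint's range is limited). The gripper opens to 85 mm and grips with 20 to 120 N. Pads are 22 mm wide; open, the fingers measure 114 mm over their backs; the gripper's body (76 mm by 85 mm) begins 54 mm behind the grasp point. The pads swing forward as they close: fully open they stand 13 mm farther back than shut.
Start: joints at [-1.276, 0.313, 0.046, 1.304, 0, 1.431], TCP at [0.242, -0.522, 0.25] pointing down, gripper open.
Joint ranges: [-2.76, 2.76], [-0.86, 1.69], [-1.03, 1.26], [-2.2, 2.34], [-1.47, 1.5], [-3.14, 3.14]. Speed limits (rad/s): [2.57, 2.57, 3.14, 3.14, 3.14, 3.14].

### API

Orientations are given as a unit quaternion [w, x, y, z].
In Python, from workcell import env gives the robot as it stands.
- The arm moves only by the shell command python3 -m pendant 'ROWS' [FORCE]. ROWS is JSON, a list of rows, each an object with "travel": the shift along the tool's x, y, z scaled (see below), a list of three; "rot": the turn, a rotation vector about the tool's x, y, z scaled (see below), a list of three; "fingers": the opening, from -1 (shut) to 1 (fully open). In form: [{"travel": [dx, dy, dz], "rot": [wx, wy, wz], "fingers": fingers}, ...]. A call has 1 to 10 rows; each row is the pose to reach, as a shift and turn from the pose commanded when the call began, along the tool's axes at that moment; what a row does not reach only later rows make up. The controller multiplies each number of a shift by 0.12 m and each number of a turn by 60 degrees. A row lasts 1/10 s, in which the tool goes at most 50 mm and 8.59 degrees, less where a joint would pass 70% of its speed; a pose out of reach is approached as far as the arm can. A call with a number of a shift or a turn outside -1 to 1 is refused whole. A call with a gripper value outside its range is refused whole. The fingers move at their own pace and stop on an object; FORCE is the grip in N (left out, the last holds). Time passes only in rows, so rows that repeat a pose let the fingers close. It gives the time, the measured TCP pose, the force, the opening and the grip force at its end, in the units of the state.
- env.get_state(): the state, without advancing time (a new reading comes with each control period).
- env.read_camera(name): name is "scene" or "top" or "wrist"; returns (picture, depth): 384x512x3 uint8, blue, green, red; 384x512 float32, m along the optical axis (not along the pixel's ray), 0 where there is no reading.
- env.camera_model(name): a dict with "fovy" (degrees; the focal length in pixels is half the picture's height over the tangent of half this angle, whatever the lens; pixels are square), "cx", "cy" (the principal point, pixels), "rvec" (rotation vector, rad) and "tvec" (3), from world to camera coordinates, as OpenCV has them; the wrist camera has in their place "T_tool_cam" (4x4, takes a point from camera to tool coordinates, whose origin is the TCP and whose axes are the flange's). Camera axes: x right, y down, z forward; pixel columns grow to the right and rows downward; lengths in m; the calibration is good to about 2 mm. The wrist camera is an equidistant fisheye: a pixel r from the principal point sees the ray r / f radians off the axis. A picture is of the moment at which its call begins: read the wrist's pose just before it. camera_model takes no time and is no camera call.
- env.hand_in(): hands the job in; it is judged then, once.
Trained networks look in the newest picture that a camera, given by its name, has taken for a name from the list of things; names that differ only in an ending like _2 or _b are one class to them, and where a whole thing is asked for, a point or a joint stands for the part that bears it (a point fixed in the world has none). Each returns a list of dicts, best first, with "conf" (0 to 1); they miss things now and then, are a little off and sometimes report something else, mostly with a low value. They report only what shows in the picture. A call takes as long as a camera call.
- env.outline_of(camera, target): "mask" (384x512 bool, what is visible of it) and "xy" ([column, row] in pixels, amid what is visible of it).
The state is a dict: "clock": time; "joint_pos": joint angles; "qvel": joint speeds; "tau": joint torques, N m; "tcp_pos": TCP position; "orientation": TCP orientation; "wrist_force": force on the tool from outside, world axes, zero at the start; "ft_torque": the same for the moment, N m; "finger_gap": finger opening in m; "grip_force": force on a finger pad.
Only numpy, scipy, OpenCV 4.12 (cv2) and the standard library are available. Lean on these libraries where they do the work, as an engineer would, in place of code of your own. Each camera call takes 0.05 s, during which the arm holds its last target. There are 200 camera calls.

### The job

The watch lying in the lever clamp has a freshly glued glass: press the clamp's lever down until it clicks home and stays down by itself. Then pick up the small curing lamp and, from above at a slant and about 8 cm from the watch, hold it steady for two seconds with its lens pointing at the middle of the watch glass, and lay it down again on its rubber mat. Do not touch the watch yourself or with the lamp, and leave the other things on the table where they are.

Things in the scene. Friction and masses are not known exactly. Their poses are not given: they have to be found in the camera images.
- clamp: fixed lever clamp: grey base plate 200 x 100 x 18 with a round nest in it, steel hinge cheeks at its +x end (up to 56 high), a forked steel lever hinged there. Origin: centre of the underside of the base plate; x runs along the plate from the paddle end to the hinge end, z up. The hinge axis lies along y at x = +85, z = 45
- clamp_lever (a joint): the clamp's lever, rad: 0 = sprung fully up (paddle about 120 above the table), 0.42 = fully down. It springs back up if let go too early; a sprung pawl under the paddle catches it at the very bottom, after which it stays at about 0.41 by itself. It takes 3 N on the paddle at first and about 15 N for the last 15 mm to pass the pawl
- lever_paddle (a point): centre of the top face of the lever's black press paddle (36 along the lever x 82 across, 8 thick), 193 from the hinge axis; it moves with the lever and is about 49 above the table when fully down, 108 from the clamp's origin towards -x of the clamp. Behind it the lever is two bars, 82 apart overall, with the watch seen between them
- clamp_nest (a point): centre of the floor of the round nest (44 diameter, 6 deep) in the base plate, 12 above the table, 10 from the clamp's origin towards the paddle; z up
- watch: loose round steel watch case, no strap, 41 diameter, 11 thick, lying face up in the nest; the other watches lie in a tray and are not concerned. Origin: centre of its underside, z up through the glass
- watch_glass (a point): the middle of the watch's glass (29 diameter), 12 above the watch's origin
- lamp: loose curing lamp, 130 long, 0.12 kg: a flat-sided aluminium body 24 wide x 24 high (95 long) lying on its mat, then a thin black neck and a round 24 head with the lens at the front end. Origin: centre of its underside; x along the lamp towards the lens, z up; the flat sides run from x = -65 to +30. Centre of mass about x = -8, z = 12
- lamp_lens (a point): centre of the lens at the lamp's front end (65 ahead of and 12 above the lamp's origin); its x axis is the beam
- mat: fixed flat black rubber mat, 200 x 130 x 4, where the lamp lies. Origin: centre of its underside, x along the 200 side
- teacup: bystander: small white tea cup, 62 diameter, 36 high, origin under its centre
- loupe: bystander: black eye loupe standing on the table, 38 diameter, 34 high, origin under its centre
- screwdriver: bystander: screwdriver 120 long lying on the table, origin under its middle
- tin: bystander: brass jar 52 diameter, 45 high, origin under its centre

How it is judged:
On the way, in this order (a step that is already met when the one before it is completed fails the run):
1. the lever is pressed down past its detent, the watch under it in the nest (value of joint clamp_lever above 0.39 rad and horizontal distance between watch_glass and clamp_nest below 0.005 m and z of watch_glass in the frame of clamp_nest below 0.016 m), for 0.2 s.
2. with the lever staying down, the lamp is held steady, aimed from above at the middle of the glass (value of joint clamp_lever above 0.39 rad and y of watch_glass in the frame of lamp_lens between -0.01 and 0.01 m and z of watch_glass in the frame of lamp_lens between -0.01 and 0.01 m and x of watch_glass in the frame of lamp_lens between 0.05 and 0.12 m and z of lamp_lens in the frame of watch above 0.04 m and linear speed of lamp below 0.02 m/s and angular speed of lamp below 0.15 rad/s), for 1.5 s.
At the end, for the whole second after the job is handed in: The lever stays down by itself (joint over 0.39 rad), the watch lies flat in the nest (within 5 mm of its centre), and the lamp lies flat and at rest on the mat with its middle over the mat (within 100 mm along and 65 mm across of the mat's centre) (all of step 1 and x of lamp in the frame of mat between -0.1 and 0.1 m and y of lamp in the frame of mat between -0.065 and 0.065 m and z of lamp_lens in the frame of mat below 0.022 m and z of lamp in the frame of mat below 0.03 m and angle between lamp's own x axis and vertical between 1.45 and 1.69 rad and linear speed of lamp below 0.02 m/s); the robot touches nothing.
It fails at once if the watch is touched by the robot or the lamp (contact force between any of the fingers, the arm, lamp and watch above 0.5 N).
It fails at once if a bystander is pushed more than 20 mm (distance of any of teacup, loupe, screwdriver, tin from where it was at the start of the episode above 0.02 m).
It also fails if it takes over 67 s, if anything falls off the work surface, if the arm or the gripper's body presses on something with over 40 N, if the wrist force passes 120 N, or if a joint passes its speed limit or range.

## Working session

There is one attempt and no reset: what is moved stays moved. The work goes in short steps, Python scripts to look and compute and a shell command to move; the robot and the scene stay as the last step left them, time stands still between calls to the robot, and variables do not carry over. Pictures are saved under pics/ and viewed, at most 10 in all, crops included, and the job is handed in when it is done.

```bash
ls; mkdir -p pics; cat > h.py <<'E'
import numpy as np, cv2
from workcell import env
from scipy.spatial.transform import Rotation as R
def cloud(cam,depth):
    m=env.camera_model(cam); f=192/np.tan(np.radians(m["fovy"]/2))
    v,u=np.mgrid[:384,:512]
    P=np.stack([(u-m["cx"])/f*depth,(v-m["cy"])/f*depth,depth],-1)
    Rm=cv2.Rodrigues(np.array(m["rvec"],float))[0]
    return (P-np.array(m["tvec"]).ravel())@Rm
def tool():
    s=env.get_state(); q=s["orientation"]
    return np.array(s["tcp_pos"]),R.from_quat([q[1],q[2],q[3],q[0]])
E
python3 - <<'E'
from h import *
for c in("scene","top"):
    p,d=env.read_camera(c); cv2.imwrite(f"pics/{c}0.png",p); np.save(f"{c}0.npy",d)
    P=cloud(c,d); np.save(f"{c}P.npy",P)
    for n in("clamp","lever_paddle","watch","lamp","mat","teacup","loupe","screwdriver","tin"):
        for o in env.outline_of(c,n)[:2]:
            m=o["mask"]&(d>0); Q=P[m]
            if len(Q)==0: continue
            (cx,cy),sz,a=cv2.minAreaRect(Q[:,:2].astype(np.float32))
            print(c,n,round(o["conf"],2),np.round(o["xy"]),m.sum(),"med",np.median(Q,0).round(3),"rect",np.round([cx,cy,*sz,a],3),"z",np.percentile(Q[:,2],[2,98]).round(3))
print(env.get_state())
E
```

```text
pics
scene clamp 0.77 [207. 250.] 3444 med [ 0.543 -0.179  0.02 ] rect [ 0.51  -0.172  0.108  0.288 71.697] z [-0.001  0.132]
scene lever_paddle 0.86 [204. 225.] 1319 med [ 0.499 -0.169  0.104] rect [ 0.526 -0.178  0.091  0.226 72.267] z [0.001 0.133]
scene watch 0.57 [209. 256.] 203 med [ 0.54  -0.18   0.023] rect [ 5.3800e-01 -1.8100e-01  4.2000e-02  4.5000e-02  4.9388e+01] z [0.012 0.027]
scene lamp 0.85 [344. 190.] 422 med [0.567 0.237 0.026] rect [5.6500e-01 2.4500e-01 3.7000e-02 1.3400e-01 7.8403e+01] z [0.003 0.03 ]
scene lamp 0.41 [208. 250.] 3233 med [ 0.542 -0.178  0.02 ] rect [ 0.509 -0.171  0.099  0.284 72.419] z [0.003 0.132]
scene mat 0.74 [337. 195.] 2219 med [0.56  0.224 0.003] rect [0.553 0.238 0.201 0.135 8.131] z [-0.001  0.008]
scene mat 0.58 [202. 225.] 1247 med [ 0.492 -0.168  0.11 ] rect [ 0.526 -0.176  0.082  0.227 73.019] z [0.001 0.133]
scene teacup 0.8 [282. 256.] 443 med [ 0.633 -0.001  0.01 ] rect [ 6.3900e-01 -4.0000e-03  6.2000e-02  6.2000e-02  6.1082e+01] z [-0.001  0.038]
scene loupe 0.55 [254. 208.] 186 med [ 0.48  -0.017  0.033] rect [ 4.670e-01 -1.
[... 1534 characters left out ...]
9]
{'clock': 1.0, 'joint_pos': array([-1.27560049e+00,  3.13165345e-01,  4.61206597e-02,  1.30360089e+00,
        8.67827780e-06,  1.43116952e+00]), 'qvel': array([-0.00104526, -0.00060797,  0.00053395, -0.00100712, -0.00164511,
       -0.00094996]), 'tau': array([-1.10519180e-03, -4.80470824e+01,  2.98820364e+01,  1.65445904e-04,
       -2.52330101e-04,  1.46511786e-05]), 'tcp_pos': array([ 0.24221213, -0.52154917,  0.25035138]), 'orientation': array([7.48117159e-05, 9.76459102e-01, 2.15702611e-01, 1.01832565e-05]), 'wrist_force': array([-0.59729193,  0.1042102 , -0.20964207]), 'ft_torque': array([ 0.0591343 , -0.00355835,  0.02095359]), 'grip_force': 0.0, 'finger_gap': 0.08540731474357284}
```

```bash
python3 - <<'E'
import cv2,numpy as np
a=cv2.imread("pics/scene0.png");b=cv2.imread("pics/top0.png")
b=b[100:300,60:460]; b=cv2.resize(b,None,fx=2,fy=2,interpolation=cv2.INTER_CUBIC)
cv2.imwrite("pics/topz.png",b)
cv2.imwrite("pics/scz.png",cv2.resize(a[60:360,80:480],None,fx=2,fy=2,interpolation=cv2.INTER_CUBIC))
E
```

```text
(no output)
```

View pics/topz.png

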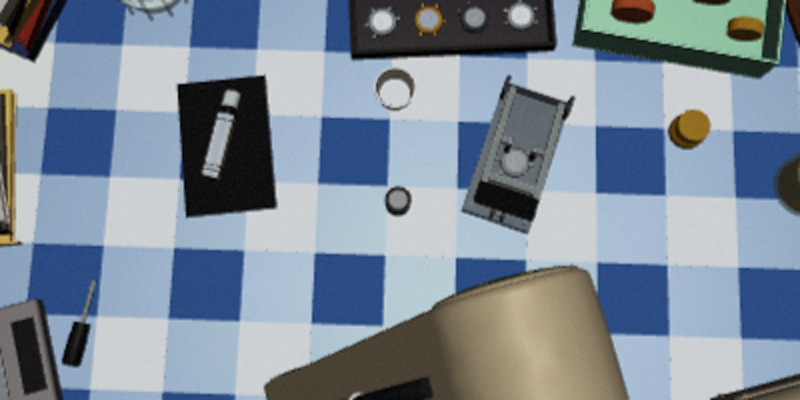

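View pics/scz.png

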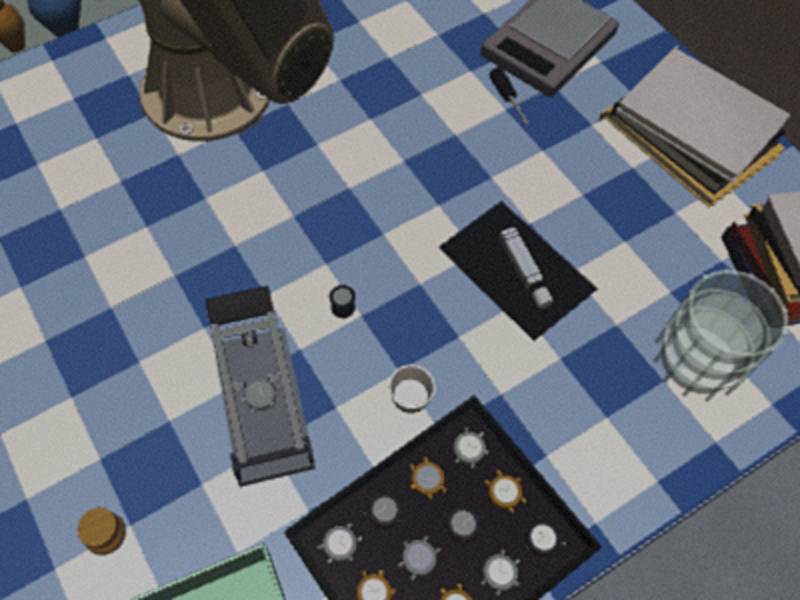

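The images show the clamp with its paddle towards the robot (top crop ~505,200) and its hinge on the far side (~540,90). The lamp lies on the mat with its head pointing away from the robot (~232,95). The loupe (398,200) and cup (395,90) stand between them. Next I refine the yaws and write a move helper.

```bash
cat >> h.py <<'E'
def pose(xyaw,tilt=0):
    """tool down, tool x at yaw (deg); then turned about tool y by tilt deg"""
    return R.from_euler('z',xyaw,degrees=True)*R.from_euler('x',180,degrees=True)*R.from_euler('y',tilt,degrees=True)
def plan(p,Rt):
    t,Rc=tool(); d=Rc.inv().apply(np.array(p)-t)/0.12; w=(Rc.inv()*Rt).as_rotvec(degrees=True)
    print("travel",d.round(3),"rot",(w/60).round(3),"rows>=",max(np.linalg.norm(d)*.12/.05,np.linalg.norm(w)/8.59).round(1))
def axis(Q):
    c=Q.mean(0); w,v=np.linalg.eigh(np.cov((Q-c).T)); a=v[:,-1]; return c,a*np.sign(a[0])
E
cat > fit.py <<'E'
from h import *
from scipy.optimize import minimize
for c in("scene","top"):
    P=np.load(f"{c}P.npy"); Q=P.reshape(-1,3)
    for nm,cen,yaw,zr,sx,sy in(("base",(.546,-.1835),-17.5,(.013,.023),.1,.05),("lamp",(.56,.239),-11,(.02,.035),.065,.012),("mat",(.552,.235),8.5,None,.1,.065)):
        if zr is None: continue
        k=(Q[:,2]>zr[0])&(Q[:,2]<zr[1])&(np.hypot(Q[:,0]-cen[0],Q[:,1]-cen[1])<(.14 if nm=="base" else .09)); q=Q[k][:,:2]
        r=cv2.minAreaRect(q.astype(np.float32)); m,a=axis(q)
        print(c,nm,k.sum(),np.round(r[0],4),np.round(r[1],4),round(r[2],1),"pca",m.round(4),np.degrees(np.arctan2(a[1],a[0])).round(2), "z",np.median(Q[k][:,2]).round(4))
    # paddle top
    k=(Q[:,2]>.1)&(Q[:,2]<.14)&(np.hypot(Q[:,0]-.46,Q[:,1]+.157)<.06); r=cv2.minAreaRect(Q[k][:,:2].astype(np.float32)); print("paddle",k.sum(),r,np.percentile(Q[k][:,2],[5,50,95]))
yaw=np.radians(-17.5); o=np.array([.5455,-.1837]); ex=np.array([np.cos(yaw),np.sin(yaw)])
for x,z in((-.092,.16),(-.108,.049)):
    print("pad pos",o+ex*x,z)
plan([*(o-ex*.092),.16],pose(162.5))
E
python3 fit.py
```

```text
scene base 1802 [ 0.5485 -0.1827] [0.0999 0.2018] 72.6 pca [ 0.5539 -0.1838] -17.88 z 0.0177
scene lamp 324 [0.5637 0.2394] [0.0259 0.1344] 78.6 pca [0.5643 0.239 ] -10.43 z 0.0265
paddle 675 ((0.47655877470970154, -0.16017809510231018), (0.08192611485719681, 0.06547105312347412), 73.58612823486328) [0.11052296 0.12308332 0.13304993]
top base 1088 [ 0.541  -0.1819] [0.0998 0.19  ] 72.7 pca [ 0.554  -0.1821] -21.21 z 0.0181
top lamp 358 [0.5614 0.2396] [0.0253 0.1317] 79.3 pca [0.5579 0.2394] -10.84 z 0.0269
paddle 576 ((0.4745676815509796, -0.16122102737426758), (0.08221632987260818, 0.06745024770498276), 72.8828353881836) [0.11110537 0.12390776 0.13433931]
pad pos [ 0.45775804 -0.15603507] 0.16
pad pos [ 0.44249857 -0.15122377] 0.049
travel [ 2.912 -2.006  0.753] rot [ 0.     0.    -2.293] rows>= 16.0
```

```bash
python3 -m pendant '[{"travel":[1,-0.69,0.2],"rot":[0,0,-0.95],"fingers":-1},{"travel":[1,-0.69,0.2],"rot":[0,0,-0.95],"fingers":-1},{"travel":[1,-0.69,0.2],"rot":[0,0,-0.95],"fingers":-1},{"travel":[1,-0.69,0.2],"rot":[0,0,-0.95],"fingers":-1},{"travel":[1,-0.69,0.2],"rot":[0,0,-0.95],"fingers":-1},{"travel":[1,-0.69,0.2],"rot":[0,0,-0.95],"fingers":-1},{"travel":[1,-0.69,0.2],"rot":[0,0,-0.95],"fingers":-1}]' 40
cat > p1.py <<'E'
from h import *
import sys
yaw=np.radians(-17.2); o=np.array([.547,-.183]); ex=np.array([np.cos(yaw),np.sin(yaw)])
x,z=map(float,sys.argv[1:3]); plan([*(o+ex*x),z],pose(162.8))
E
python3 p1.py -.092 .19
```

```text
clock: 1.7
tcp_pos: [0.3164, -0.3957, 0.2265]
orientation: [0.0, 0.753, 0.658, -0.0]
wrist_force: [-0.3, 0.7, -0.1]
finger_gap: 0.0003
grip_force: 0.0
travel [2.141 0.908 0.303] rot [-0.     0.    -1.343] rows>= 9.4
```

```bash
python3 -m pendant '[{"travel":[1,0.42,0.1],"rot":[0,0,-0.95],"fingers":-1},{"travel":[1,0.42,0.1],"rot":[0,0,-0.95],"fingers":-1},{"travel":[1,0.42,0.1],"rot":[0,0,-0.95],"fingers":-1},{"travel":[1,0.42,0.1],"rot":[0,0,-0.95],"fingers":-1},{"travel":[1,0.42,0.1],"rot":[0,0,-0.95],"fingers":-1},{"travel":[1,0.42,0.1],"rot":[0,0,-0.95],"fingers":-1},{"travel":[1,0.42,0.1],"rot":[0,0,-0.95],"fingers":-1}]'
python3 p1.py -.092 .19
```

```text
clock: 2.4
tcp_pos: [0.3831, -0.284, 0.2144]
orientation: [0.0, 0.348, 0.937, -0.0]
wrist_force: [-0.4, -0.8, 0.4]
finger_gap: 0.0002
grip_force: 0.0
travel [0.218 1.223 0.203] rot [-0.     0.    -0.393] rows>= 3.0
```

```bash
python3 -m pendant '[{"travel":[0.18,1,0.16],"rot":[0,0,-0.393],"fingers":-1},{"travel":[0.18,1,0.16],"rot":[0,0,-0.393],"fingers":-1},{"travel":[0.18,1,0.16],"rot":[0,0,-0.393],"fingers":-1},{"travel":[0.18,1,0.16],"rot":[0,0,-0.393],"fingers":-1},{"travel":[0.18,1,0.16],"rot":[0,0,-0.393],"fingers":-1}]'
python3 p1.py -.092 .145;python3 p1.py -.098 .105; python3 p1.py -.108 .066
```

```text
clock: 2.9
tcp_pos: [0.4457, -0.1793, 0.1951]
orientation: [-0.0, 0.152, 0.988, -0.0]
wrist_force: [0.5, -0.1, 0.4]
finger_gap: 0.0001
grip_force: 0.0
travel [-0.048  0.22   0.418] rot [-0.    -0.    -0.005] rows>= 1.1
travel [0.002 0.22  0.751] rot [-0.    -0.    -0.005] rows>= 1.9
travel [0.085 0.22  1.076] rot [-0.    -0.    -0.005] rows>= 2.6
```

```bash
python3 -m pendant '[{"travel":[-0.05,0.22,0.2],"rot":[0,0,0],"fingers":-1},{"travel":[-0.05,0.22,0.42],"rot":[0,0,0],"fingers":-1},{"travel":[-0.03,0.22,0.53],"rot":[0,0,0],"fingers":-1},{"travel":[0,0.22,0.64],"rot":[0,0,0],"fingers":-1},{"travel":[0,0.22,0.75],"rot":[0,0,0],"fingers":-1},{"travel":[0.03,0.22,0.86],"rot":[0,0,0],"fingers":-1},{"travel":[0.06,0.22,0.95],"rot":[0,0,0],"fingers":-1},{"travel":[0.06,0.22,0.95],"rot":[0,0,0],"fingers":-1}]'
python3 p1.py -.108 .066
```

```text
clock: 3.7
tcp_pos: [0.449, -0.1544, 0.0828]
orientation: [0.003, 0.154, 0.988, -0.001]
wrist_force: [3.6, -0.0, 4.8]
finger_gap: -0.0
grip_force: 2.7
travel [0.05  0.014 0.14 ] rot [-0.001  0.006 -0.008] rows>= 0.4
```

```bash
python3 -m pendant '[{"travel":[0.02,0.01,0.05],"rot":[0,0,0],"fingers":-1},{"travel":[0.04,0.01,0.1],"rot":[0,0,0],"fingers":-1},{"travel":[0.04,0.01,0.14],"rot":[0,0,0],"fingers":-1},{"travel":[0.04,0.01,0.17],"rot":[0,0,0],"fingers":-1},{"travel":[0.04,0.01,0.17],"rot":[0,0,0],"fingers":-1}]'
```

```text
clock: 4.2
tcp_pos: [0.4446, -0.1523, 0.0676]
orientation: [0.004, 0.153, 0.988, -0.002]
wrist_force: [-13.6, 5.5, 60.6]
finger_gap: 0.0002
grip_force: 30.0
```

```bash
python3 -m pendant '[{"travel":[0,0,0],"rot":[0,0,0],"fingers":-1},{"travel":[0,0,-0.03],"rot":[0,0,0],"fingers":-1},{"travel":[0,0,-0.1],"rot":[0,0,0],"fingers":-1},{"travel":[0,0,-0.4],"rot":[0,0,0],"fingers":-1},{"travel":[0,0,-0.7],"rot":[0,0,0],"fingers":-1},{"travel":[0,0,-0.7],"rot":[0,0,0],"fingers":-1}]'
cat > p2.py <<'E'
from h import *
import sys
yaw=np.radians(-11); o=np.array([.5625,.2395]); ex=np.array([np.cos(yaw),np.sin(yaw)])
x,z,t=map(float,sys.argv[1:4]); plan([*(o+ex*x),z],pose(169,t))
E
python3 - <<'E'
from h import *
P,d=None,None
for c in("scene","top"):
    p,d=env.read_camera(c); cv2.imwrite(f"pics/{c}1.png",p); Q=cloud(c,d)
    yaw=np.radians(-17.2); o=np.array([.547,-.183]); ex=np.array([np.cos(yaw),np.sin(yaw)]); ey=np.array([-ex[1],ex[0]])
    L=np.stack([(Q[...,:2]-o)@ex,(Q[...,:2]-o)@ey],-1)
    k=(abs(L[...,0]+.108)<.015)&(abs(L[...,1])<.035)&(d>0); print(c,k.sum(),np.median(Q[k][:,2]))
    for w in env.outline_of(c,"watch")[:1]:
        m=w["mask"]&(d>0); print(w["conf"],np.median(Q[m],0),cv2.minAreaRect(Q[m][:,:2].astype(np.float32)))
E
python3 p2.py -.01 .13 -18
```

```text
clock: 4.8
tcp_pos: [0.4443, -0.1514, 0.1487]
orientation: [0.003, 0.153, 0.988, -0.001]
wrist_force: [0.8, -0.2, -0.1]
finger_gap: -0.0
grip_force: 0.0
scene 1363 0.6079699718752005
0.6 [ 0.54254494 -0.17983556  0.02277581] ((0.540134608745575, -0.18018032610416412), (0.04188830032944679, 0.03979175537824631), 5.6046648025512695)
top 679 0.6097844708668434
0.47 [ 0.62547477 -0.15964508  0.02052276] ((0.5506229400634766, -0.13776803016662598), (0.015423577278852463, 0.24005062878131866), 71.85809326171875)
travel [0.097 3.386 0.113] rot [-0.017 -0.302 -0.109] rows>= 8.1
```

```bash
python3 -m pendant '[{"travel":[0.03,1,0],"rot":[0,-0.15,-0.1],"fingers":0.5},{"travel":[0.03,1,0],"rot":[0,-0.15,-0.1],"fingers":0.5},{"travel":[0.03,1,0],"rot":[0,-0.15,-0.1],"fingers":0.5},{"travel":[0.03,1,0],"rot":[0,-0.15,-0.1],"fingers":0.5}]' >/dev/null
python3 p2.py -.01 .13 -18
```

```text
travel [-0.183  2.361  0.119] rot [-0.009 -0.153 -0.003] rows>= 5.7
```

```bash
python3 -m pendant '[{"travel":[0.03,1,0],"rot":[0,0,0],"fingers":0.5},{"travel":[0.03,1,0],"rot":[0,0,0],"fingers":0.5},{"travel":[0.03,1,0],"rot":[0,0,0],"fingers":0.5},{"travel":[0.03,1,0],"rot":[0,0,0],"fingers":0.5}]' >/dev/null
python3 p2.py -.01 .10 -18
```

```text
travel [-0.158  1.372  0.365] rot [-0.01  -0.152 -0.004] rows>= 3.4
```

```bash
python3 -m pendant '[{"travel":[-0.1,1,0.2],"rot":[0,-0.15,0],"fingers":0.5},{"travel":[-0.1,1,0.2],"rot":[0,-0.15,0],"fingers":0.5},{"travel":[-0.1,1,0.2],"rot":[0,-0.15,0],"fingers":0.5},{"travel":[-0.1,1,0.2],"rot":[0,-0.15,0],"fingers":0.5}]' >/dev/null
python3 - <<'E'
from h import *
for c in("scene","top"):
    p,d=env.read_camera(c); cv2.imwrite(f"pics/{c}2.png",p); Q=cloud(c,d)
    yaw=np.radians(-17.2); o=np.array([.547,-.183]); ex=np.array([np.cos(yaw),np.sin(yaw)]); ey=np.array([-ex[1],ex[0]])
    L=np.stack([(Q[...,:2]-o)@ex,(Q[...,:2]-o)@ey],-1)
    k=(abs(L[...,0]+.108)<.015)&(abs(L[...,1])<.035)&(d>0); print(c,k.sum(),np.median(Q[k][:,2]))
    for w in env.outline_of(c,"watch")[:1]:
        m=w["mask"]&(d>0); print(w["conf"],np.median(Q[m],0),cv2.minAreaRect(Q[m][:,:2].astype(np.float32)))
    k=(Q[...,2]>.012)&(Q[...,2]<.024)&(abs(L[...,0])<.13)&(abs(L[...,1])<.07)&(d>0); r=cv2.minAreaRect(Q[k][:,:2].astype(np.float32)); print("base",r)
E
python3 p2.py -.01 .10 -18;python3 p2.py -.01 .028 -18
```

```text
scene 265 0.050668384631311805
0.43 [ 0.54112742 -0.18050777  0.02243551] ((0.5368961691856384, -0.18047422170639038), (0.03823716565966606, 0.04404034465551376), 78.3023681640625)
base ((0.5484715104103088, -0.18268224596977234), (0.09998137503862381, 0.20183974504470825), 72.68978881835938)
top 318 0.05070526383946634
0.73 [ 0.53539493 -0.18010962  0.02279257] ((0.5379487872123718, -0.17852970957756042), (0.0427115224301815, 0.04353230446577072), 77.66592407226562)
base ((0.5410470366477966, -0.18207034468650818), (0.10004045814275742, 0.19071927666664124), 72.51923370361328)
travel [-0.019  0.398  0.176] rot [-0.012 -0.001 -0.008] rows>= 1.0
travel [0.166 0.403 0.747] rot [-0.012 -0.001 -0.008] rows>= 2.1
```

The lever is latched, with the paddle at z≈0.05. Next I descend on the lamp.

```bash
python3 -m pendant '[{"travel":[-0.02,0.4,0.18],"rot":[0,0,0],"fingers":0.5},{"travel":[-0.02,0.4,0.18],"rot":[0,0,0],"fingers":0.5},{"travel":[0.1,0.4,0.5],"rot":[-0.012,0,-0.008],"fingers":0.5},{"travel":[0.166,0.4,0.75],"rot":[-0.012,0,-0.008],"fingers":0.5},{"travel":[0.166,0.4,0.75],"rot":[-0.012,0,-0.008],"fingers":0.5},{"travel":[0.166,0.4,0.75],"rot":[-0.012,0,-0.008],"fingers":0.5}]'
python3 p2.py -.01 .028 -18
python3 - <<'E'
from h import *
p,d=env.read_camera("wrist"); cv2.imwrite("pics/w.png",p)
E
```

```text
clock: 7.0
tcp_pos: [0.5527, 0.2417, 0.0283]
orientation: [0.155, 0.094, 0.983, -0.015]
wrist_force: [1.3, -0.5, 0.8]
finger_gap: 0.0644
grip_force: 0.0
travel [ 0.001 -0.002  0.003] rot [ 0.    -0.001  0.001] rows>= 0.0
```

View pics/w.png

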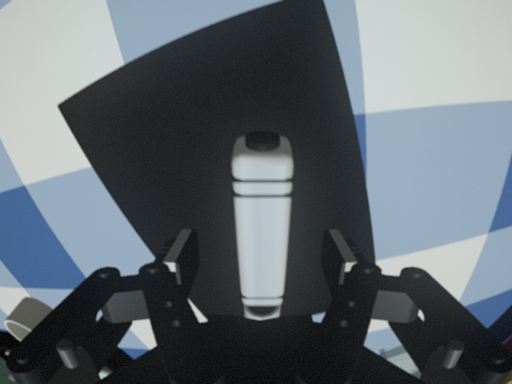

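The wrist view shows the lamp body (cols 233–292) centred between the pads (~190 and ~338), with its tail towards the top of the picture. I close the fingers, then lift.

```bash
python3 -m pendant '[{"travel":[0,0,0],"rot":[0,0,0],"fingers":-1},{"travel":[0,0,0],"rot":[0,0,0],"fingers":-1},{"travel":[0,0,0],"rot":[0,0,0],"fingers":-1},{"travel":[0,0,0],"rot":[0,0,0],"fingers":-1},{"travel":[0,0,0],"rot":[0,0,0],"fingers":-1},{"travel":[0,0,0],"rot":[0,0,0],"fingers":-1}]' 50
python3 -m pendant '[{"travel":[0.03,0,-0.1],"rot":[0,0,0],"fingers":-1},{"travel":[0.06,0,-0.2],"rot":[0,0,0],"fingers":-1},{"travel":[0.15,0,-0.5],"rot":[0,0,0],"fingers":-1},{"travel":[0.25,0,-0.8],"rot":[0,0,0],"fingers":-1},{"travel":[0.3,0,-1],"rot":[0,0,0],"fingers":-1},{"travel":[0.3,0,-1],"rot":[0,0,0],"fingers":-1}]'
cat > p3.py <<'E'
from h import *
import sys
# lamp in tool frame: assumed rotation = tilt g, offset of lamp axis point
def target(g=-18,axpt=np.array([-.01,0,.016]),psi=-17.2,e=40,D=.08,G=np.array([.5375,-.180,.024])):
    # nominal in grasp: tool at pose(169,g), lamp yaw -11; lens rel. TCP in tool frame
    Rg=pose(169,g); Rl=R.from_euler('z',-11,degrees=True)
    lens_t=Rg.inv().apply(Rl.apply([.075,0,-.012])); RL=Rg.inv()*Rl   # TCP was 12 mm above lamp axis (z .028 vs .016)
    return RL,lens_t
def goal(RL,lens_t,psi=-17.2,e=40,D=.08,G=np.array([.5375,-.180,.024])):
    Rw=R.from_euler('ZY',[psi,e],degrees=True); b=Rw.apply([1,0,0])
    Rt=Rw*RL.inv(); return G-D*b-Rt.apply(lens_t),Rt
if __name__=="__main__":
    RL,l=target(); p,Rt=goal(RL,l); print(p.round(4),(-Rt.apply([0,0,1])).round(3)); 
    if len(sys.argv)>1: p[2]+=float(sys.argv[1])
    plan(p,Rt)
E
python3 p3.py .05
```

```text
clock: 7.65
tcp_pos: [0.554, 0.2434, 0.03]
orientation: [0.157, 0.093, 0.983, -0.014]
wrist_force: [-2.1, 0.3, 6.5]
finger_gap: 0.023
grip_force: 51.3
clock: 8.25
tcp_pos: [0.4826, 0.2576, 0.1351]
orientation: [0.158, 0.093, 0.983, -0.013]
wrist_force: [0.7, -0.1, -1.5]
finger_gap: 0.0226
grip_force: 50.2
[ 0.4314 -0.1472  0.1328] [ 0.358 -0.111  0.927]
travel [-0.328 -3.392 -0.326] rot [0.001 0.669 0.11 ] rows>= 8.2
```

```bash
python3 -m pendant '[{"travel":[-0.1,-0.3,-0.32],"rot":[0,0,0.05],"fingers":-1},{"travel":[-0.1,-0.7,-0.32],"rot":[0,0.1,0.05],"fingers":-1},{"travel":[-0.1,-1,-0.32],"rot":[0,0.2,0.11],"fingers":-1},{"travel":[-0.1,-1,-0.32],"rot":[0,0.2,0.11],"fingers":-1},{"travel":[-0.1,-1,-0.32],"rot":[0,0.2,0.11],"fingers":-1}]' >/dev/null; python3 p3.py .05
```

```text
[ 0.4314 -0.1472  0.1328] [ 0.358 -0.111  0.927]
travel [-0.495 -2.33  -0.109] rot [ 0.024  0.465 -0.001] rows>= 5.7
```

```bash
python3 -m pendant '[{"travel":[-0.1,-0.4,-0.02],"rot":[0,0.1,0],"fingers":-1},{"travel":[-0.1,-0.8,-0.02],"rot":[0,0.2,0],"fingers":-1},{"travel":[-0.1,-1,-0.02],"rot":[0,0.25,0],"fingers":-1},{"travel":[-0.1,-1,-0.02],"rot":[0,0.25,0],"fingers":-1},{"travel":[-0.1,-1,-0.02],"rot":[0,0.25,0],"fingers":-1}]' ; python3 p3.py .05
```

```text
clock: 9.25
tcp_pos: [0.4353, 0.0211, 0.171]
orientation: [-0.077, 0.149, 0.986, 0.024]
wrist_force: [0.3, 0.6, -1.3]
finger_gap: 0.0232
grip_force: 50.2
[ 0.4314 -0.1472  0.1328] [ 0.358 -0.111  0.927]
travel [-0.359 -1.346 -0.192] rot [0.023 0.214 0.005] rows>= 3.4
```

```bash
python3 -m pendant '[{"travel":[-0.1,-0.3,-0.15],"rot":[0,0.1,0],"fingers":-1},{"travel":[-0.25,-0.6,-0.15],"rot":[0.02,0.2,0],"fingers":-1},{"travel":[-0.27,-1,-0.15],"rot":[0.02,0.21,0],"fingers":-1},{"travel":[-0.27,-1,-0.15],"rot":[0.02,0.21,0],"fingers":-1},{"travel":[-0.27,-1,-0.15],"rot":[0.02,0.21,0],"fingers":-1}]' ; python3 p3.py .05
```

```text
clock: 9.75
tcp_pos: [0.433, -0.1039, 0.1809]
orientation: [-0.186, 0.144, 0.971, 0.03]
wrist_force: [-0.5, 0.8, -0.8]
finger_gap: 0.0229
grip_force: 50.3
[ 0.4314 -0.1472  0.1328] [ 0.358 -0.111  0.927]
travel [-0.08  -0.348 -0.051] rot [0.003 0.005 0.005] rows>= 0.9
```

```bash
python3 -m pendant '[{"travel":[-0.04,-0.2,-0.03],"rot":[0,0,0],"fingers":-1},{"travel":[-0.08,-0.35,-0.05],"rot":[0,0.005,0.005],"fingers":-1},{"travel":[-0.08,-0.35,-0.05],"rot":[0,0.005,0.005],"fingers":-1},{"travel":[-0.08,-0.35,-0.05],"rot":[0,0.005,0.005],"fingers":-1}]' >/dev/null; python3 p3.py 0
python3 - <<'E'
from h import *
t,Rc=tool(); print(t)
ims=[]
for c in("scene","top","wrist"):
    p,d=env.read_camera(c); np.savez(f"aim_{c}.npz",p=p,d=d,t=t,q=Rc.as_quat())
    o=env.outline_of(c,"lamp")[:3]; print(c,[(round(x["conf"],2),np.round(x["xy"]),x["mask"].sum()) for x in o])
    np.save(f"m_{c}.npy",np.array([x["mask"] for x in o]))
    for x in o: cv2.drawContours(p,cv2.findContours(x["mask"].astype(np.uint8),0,1)[0],-1,(0,0,255),1)
    ims.append(p)
s=cv2.resize(ims[0][140:310,120:320],(400,340)); tt=cv2.resize(ims[1][130:260,240:390],(400,346))[:340]
cv2.imwrite("pics/aim.png",np.hstack([s,tt])); cv2.imwrite("pics/aimw.png",ims[2])
E
```

```text
[ 0.4314 -0.1472  0.1328] [ 0.358 -0.111  0.927]
travel [-0.161 -0.008  0.394] rot [0.002 0.001 0.002] rows>= 1.0
[ 0.43144903 -0.14632896  0.18394958]
scene [(0.69, array([200., 206.]), np.int64(176))]
top []
wrist [(0.64, array([260., 213.]), np.int64(9600))]
```

View pics/aim.png

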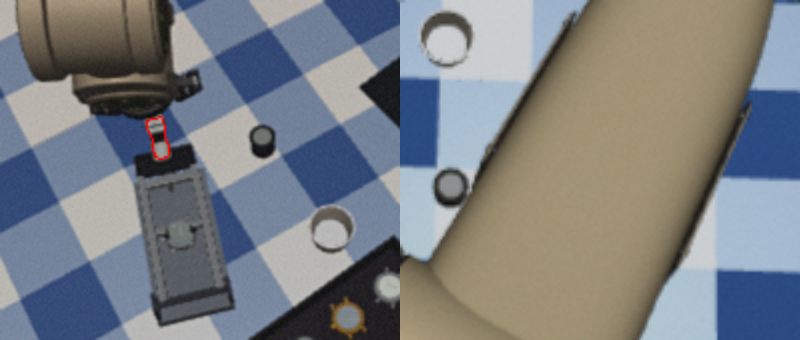

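View pics/aimw.png

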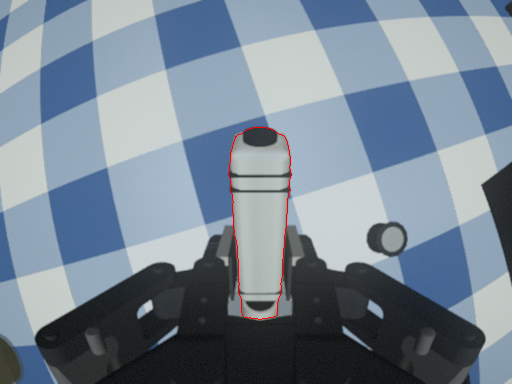

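The picture shows the lamp held centred between the pads, with its head visible just above the paddle in the scene view (crop ~160,150). I now fit its pose in the tool frame from the wrist depth and the scene head points.

```bash
cat > lampfit.py <<'E'
from h import *
from p3 import target
z=np.load("aim_wrist.npz"); d=z["d"]; m=env.camera_model("wrist"); f=192/np.tan(np.radians(m["fovy"]/2))
v,u=np.mgrid[:384,:512]; x=u-m["cx"];y=v-m["cy"];r=np.hypot(x,y)+1e-9;th=r/f
P=np.stack([d*np.tan(th)*x/r,d*np.tan(th)*y/r,d],-1); T=np.array(m["T_tool_cam"]); P=P@T[:3,:3].T+T[:3,3]
M=np.load("m_wrist.npy")[0]; M=cv2.erode(M.astype(np.uint8),np.ones((3,3)))>0
RL,l=target()
print("nominal lens in tool",l.round(4),"axis",RL.apply([1,0,0]).round(3))
Q=P[M&(d>0)]
L=RL.inv().apply(Q-l)+[.065,0,.012]   # nominal lamp frame
print("n",len(L),"pct x",np.percentile(L[:,0],[0.5,2,50,98]).round(4),"y",np.percentile(L[:,1],[1,50,99]).round(4),"z",np.percentile(L[:,2],[5,50,95]).round(4))
k=(abs(L[:,1]-np.median(L[:,1]))<.008)&(L[:,0]>-.055)&(L[:,0]<-.02)&(abs(L[:,2]-.024)<.008)
for i,n in((2,"z"),): print(k.sum(),"pitch fit",np.polyfit(L[k,0],L[k,i],1))
for a in np.arange(-.06,0,.01):
    kk=(abs(L[:,0]-a)<.005)&(L[:,2]>.014); 
    if kk.sum()>20: print(a.round(3),kk.sum(),"ymid",(np.percentile(L[kk,1],[2,98])).round(4),"z",np.median(L[kk,2]).round(4))
z=np.load("aim_scene.npz"); P=cloud("scene",z["d"]); Q=P[np.load("m_scene.npy")[0]&(z["d"]>0)]
S=RL.inv().apply(R.from_quat(z["q"]).inv().apply(Q-z["t"])-l)+[.065,0,.012]
S=S[(abs(S[:,1])<.03)&(abs(S[:,2]-.012)<.03)&(S[:,0]<.09)]
for a,b in((0.02,.05),(.045,.055),(.055,.075)):
    kk=(S[:,0]>a)&(S[:,0]<b); print("scene",a,b,kk.sum(),np.percentile(S[kk],[5,50,95],axis=0).round(4).tolist() if kk.sum() else "")
print("xmax",np.percentile(S[:,0],[90,98]))
E
python3 lampfit.py
```

```text
nominal lens in tool [-0.0676  0.      0.0346] axis [-0.951  0.     0.309]
n 9050 pct x [-0.0693 -0.069  -0.0379  0.042 ] y [-0.011   0.0001  0.0109] z [0.0139 0.0216 0.0226]
2474 pitch fit [-0.00258166  0.02185241]
-0.06 1477 ymid [-0.0109  0.0109] z 0.0217
-0.05 1183 ymid [-0.0109  0.011 ] z 0.0219
-0.04 996 ymid [-0.0107  0.0108] z 0.0218
-0.03 867 ymid [-0.0109  0.0107] z 0.0219
-0.02 741 ymid [-0.0103  0.0105] z 0.0217
-0.01 610 ymid [-0.01    0.0103] z 0.0218
scene 0.02 0.05 100 [[0.0215, -0.0085, 0.0144], [0.0343, 0.0007, 0.02], [0.0488, 0.0099, 0.0239]]
scene 0.045 0.055 35 [[0.0455, -0.009, 0.0138], [0.0498, 0.0004, 0.0208], [0.0541, 0.0096, 0.024]]
scene 0.055 0.075 30 [[0.0558, -0.0083, 0.016], [0.059, 0.0004, 0.0196], [0.064, 0.0093, 0.0244]]
xmax [0.05870332 0.06298209]
```

```bash
sed -i 's/\[.075,0,-.012\]/[.072,0,-.014]/' p3.py; python3 p3.py 0
```

```text
[ 0.4349 -0.1482  0.1324] [ 0.358 -0.111  0.927]
travel [-0.188  0.001  0.384] rot [0.002 0.    0.001] rows>= 1.0
```

```bash
python3 -m pendant '[{"travel":[-0.06,0,0.13],"rot":[0,0,0],"fingers":-1},{"travel":[-0.12,0,0.26],"rot":[0,0,0],"fingers":-1},{"travel":[-0.19,0,0.38],"rot":[0,0,0],"fingers":-1},{"travel":[-0.19,0,0.38],"rot":[0,0,0],"fingers":-1},{"travel":[-0.19,0,0.38],"rot":[0,0,0],"fingers":-1},{"travel":[-0.19,0,0.38],"rot":[0,0,0],"fingers":-1}]'; python3 p3.py 0
python3 - <<'E'
from h import *
p,d=env.read_camera("scene"); P=cloud("scene",d)
for n in("watch","lamp","lever_paddle"):
    for o in env.outline_of("scene",n)[:1]:
        m=o["mask"]&(d>0); print(n,o["conf"],np.median(P[m],0).round(4),cv2.minAreaRect(P[m][:,:2].astype(np.float32))[:2])
        if n=="lamp":
            from p3 import target
            RL,l=target(); t,Rc=tool(); S=RL.inv().apply(Rc.inv().apply(P[m]-t)-l)+[.065,0,.012]
            S=S[(abs(S[:,1])<.03)&(abs(S[:,2]-.012)<.03)]
            print(np.percentile(S,[2,50,98],axis=0).round(4))
            print("glass in lens frame",RL.inv().apply(Rc.inv().apply(np.array([.5375,-.18,.024])-t)-l).round(4))
E
```

```text
clock: 11.05
tcp_pos: [0.4354, -0.1494, 0.1334]
orientation: [-0.188, 0.147, 0.971, 0.03]
wrist_force: [0.5, -1.0, -0.7]
finger_gap: 0.0229
grip_force: 50.3
[ 0.4349 -0.1482  0.1324] [ 0.358 -0.111  0.927]
travel [0.003 0.008 0.01 ] rot [0.003 0.001 0.   ] rows>= 0.0
watch 0.59 [ 0.5576 -0.1834  0.0193] ((0.5374442338943481, -0.17965486645698547), (0.09959499537944794, 0.22622346878051758))
lamp 0.67 [ 0.4688 -0.1594  0.0964] ((0.47008320689201355, -0.15861791372299194), (0.02419894188642502, 0.039442598819732666))
[[ 0.0189 -0.0098  0.0137]
 [ 0.0442  0.0011  0.022 ]
 [ 0.0669  0.0119  0.0274]]
glass in lens frame [ 0.0798  0.0009 -0.0015]
lever_paddle 0.89 [ 0.5163 -0.1717  0.0495] ((0.5170976519584656, -0.17398178577423096), (0.08934912085533142, 0.24636980891227722))
```

Aimed, with about 1–2 mm of estimated error. I hold for about 2.5 s.

```bash
Z=1; python3 -m pendant '[{"travel":[0,0,0],"rot":[0,0,0],"fingers":-1},{"travel":[0,0,0],"rot":[0,0,0],"fingers":-1},{"travel":[0,0,0],"rot":[0,0,0],"fingers":-1},{"travel":[0,0,0],"rot":[0,0,0],"fingers":-1},{"travel":[0,0,0],"rot":[0,0,0],"fingers":-1},{"travel":[0,0,0],"rot":[0,0,0],"fingers":-1},{"travel":[0,0,0],"rot":[0,0,0],"fingers":-1},{"travel":[0,0,0],"rot":[0,0,0],"fingers":-1},{"travel":[0,0,0],"rot":[0,0,0],"fingers":-1},{"travel":[0,0,0],"rot":[0,0,0],"fingers":-1}]' >/dev/null
python3 -m pendant '[{"travel":[0,0,0],"rot":[0,0,0],"fingers":-1},{"travel":[0,0,0],"rot":[0,0,0],"fingers":-1},{"travel":[0,0,0],"rot":[0,0,0],"fingers":-1},{"travel":[0,0,0],"rot":[0,0,0],"fingers":-1},{"travel":[0,0,0],"rot":[0,0,0],"fingers":-1},{"travel":[0,0,0],"rot":[0,0,0],"fingers":-1},{"travel":[0,0,0],"rot":[0,0,0],"fingers":-1},{"travel":[0,0,0],"rot":[0,0,0],"fingers":-1},{"travel":[0,0,0],"rot":[0,0,0],"fingers":-1},{"travel":[0,0,0],"rot":[0,0,0],"fingers":-1}]' 
python3 -m pendant '[{"travel":[0,0,0],"rot":[0,0,0],"fingers":-1},{"travel":[0,0,0],"rot":[0,0,0],"fingers":-1},{"travel":[0,0,0],"rot":[0,0,0],"fingers":-1},{"travel":[0,0,0],"rot":[0,0,0],"fingers":-1},{"travel":[0,0,0],"rot":[0,0,0],"fingers":-1}]' 
python3 - <<'E'
from h import *
from p3 import target
RL,l=target(); t,Rc=tool(); print("glass in lens frame",RL.inv().apply(Rc.inv().apply(np.array([.5375,-.18,.024])-t)-l).round(4))
E
python3 p2.py -.01 .15 -18
```

```text
clock: 13.25
tcp_pos: [0.4351, -0.1493, 0.1325]
orientation: [-0.189, 0.147, 0.971, 0.03]
wrist_force: [-0.1, -0.5, -0.8]
finger_gap: 0.0227
grip_force: 50.3
clock: 13.75
tcp_pos: [0.4351, -0.1493, 0.1326]
orientation: [-0.189, 0.147, 0.971, 0.03]
wrist_force: [-0.1, 0.3, -2.0]
finger_gap: 0.0229
grip_force: 50.3
glass in lens frame [ 0.0797  0.0008 -0.0004]
travel [ 0.079  3.401 -0.115] rot [ 0.006 -0.666 -0.106] rows>= 8.2
```

```bash
python3 -m pendant '[{"travel":[0.05,0,-0.2],"rot":[0,0,0],"fingers":-1},{"travel":[0.15,0.2,-0.45],"rot":[0,0,0],"fingers":-1},{"travel":[0.15,0.5,-0.45],"rot":[0,-0.1,0],"fingers":-1},{"travel":[0.15,0.8,-0.45],"rot":[0,-0.2,0],"fingers":-1},{"travel":[0.15,1,-0.45],"rot":[0,-0.3,-0.1],"fingers":-1},{"travel":[0.15,1,-0.45],"rot":[0,-0.3,-0.1],"fingers":-1}]' >/dev/null; python3 p2.py -.01 .15 -18
```

```text
travel [-0.246  2.362  0.386] rot [ 0.026 -0.363 -0.005] rows>= 5.8
```

```bash
python3 -m pendant '[{"travel":[-0.1,0.4,0],"rot":[0,-0.1,0],"fingers":-1},{"travel":[-0.1,0.7,0],"rot":[0,-0.2,0],"fingers":-1},{"travel":[-0.1,1,0],"rot":[0,-0.36,0],"fingers":-1},{"travel":[-0.1,1,0],"rot":[0,-0.36,0],"fingers":-1},{"travel":[-0.1,1,0],"rot":[0,-0.36,0],"fingers":-1}]' ; python3 p2.py -.01 .15 -18
```

```text
clock: 14.85
tcp_pos: [0.5077, 0.0799, 0.1914]
orientation: [0.153, 0.1, 0.983, -0.003]
wrist_force: [-0.3, -1.1, -0.6]
finger_gap: 0.0229
grip_force: 50.3
travel [0.017 1.384 0.393] rot [ 0.021 -0.007 -0.013] rows>= 3.5
```

```bash
python3 -m pendant '[{"travel":[0,0.4,0.1],"rot":[0,0,0],"fingers":-1},{"travel":[0,0.8,0.2],"rot":[0.02,-0.005,-0.01],"fingers":-1},{"travel":[0,1,0.3],"rot":[0.02,-0.005,-0.01],"fingers":-1},{"travel":[0,1,0.3],"rot":[0.02,-0.005,-0.01],"fingers":-1},{"travel":[0,1,0.3],"rot":[0.02,-0.005,-0.01],"fingers":-1}]' >/dev/null; python3 p2.py -.01 .06 -18;python3 p2.py -.01 .032 -18
```

```text
travel [0.271 0.394 0.79 ] rot [-0.    -0.002 -0.005] rows>= 2.2
travel [0.342 0.394 1.012] rot [-0.    -0.002 -0.005] rows>= 2.7
```

```bash
python3 -m pendant '[{"travel":[0.1,0.3,0.3],"rot":[0,0,0],"fingers":-1},{"travel":[0.2,0.39,0.55],"rot":[0,0,0],"fingers":-1},{"travel":[0.27,0.39,0.79],"rot":[0,0,-0.005],"fingers":-1},{"travel":[0.27,0.39,0.79],"rot":[0,0,-0.005],"fingers":-1},{"travel":[0.27,0.39,0.79],"rot":[0,0,-0.005],"fingers":-1}]'; python3 p2.py -.01 .031 -18
```

```text
clock: 15.85
tcp_pos: [0.5523, 0.2404, 0.0611]
orientation: [0.155, 0.096, 0.983, -0.015]
wrist_force: [-0.9, 0.1, -0.6]
finger_gap: 0.0227
grip_force: 50.3
travel [0.076 0.009 0.239] rot [-0.    -0.001 -0.002] rows>= 0.6
```

```bash
python3 -m pendant '[{"travel":[0.03,0,0.1],"rot":[0,0,0],"fingers":-1},{"travel":[0.06,0,0.18],"rot":[0,0,0],"fingers":-1},{"travel":[0.07,0,0.22],"rot":[0,0,0],"fingers":-1},{"travel":[0.076,0,0.24],"rot":[0,0,0],"fingers":-1},{"travel":[0.076,0,0.24],"rot":[0,0,0],"fingers":-1},{"travel":[0.076,0,0.24],"rot":[0,0,0],"fingers":-1}]'
```

```text
clock: 16.45
tcp_pos: [0.5525, 0.2422, 0.0312]
orientation: [0.156, 0.094, 0.983, -0.014]
wrist_force: [-0.3, -0.2, -0.8]
finger_gap: 0.0228
grip_force: 50.4
```

```bash
python3 -m pendant '[{"travel":[0.002,0,0.006],"rot":[0,0,0],"fingers":-1},{"travel":[0.004,0,0.012],"rot":[0,0,0],"fingers":-1},{"travel":[0.004,0,0.012],"rot":[0,0,0],"fingers":-1}]'
```

```text
clock: 16.75
tcp_pos: [0.5525, 0.2423, 0.03]
orientation: [0.156, 0.094, 0.983, -0.014]
wrist_force: [-2.6, -0.3, 4.5]
finger_gap: 0.0227
grip_force: 51.1
```

Contact with the mat. I release and retreat.

```bash
python3 -m pendant '[{"travel":[0,0,0],"rot":[0,0,0],"fingers":0.3},{"travel":[0,0,0],"rot":[0,0,0],"fingers":0.3},{"travel":[0,0,0],"rot":[0,0,0],"fingers":0.3},{"travel":[0,0,0],"rot":[0,0,0],"fingers":0.3},{"travel":[0,0,-0.1],"rot":[0,0,0],"fingers":0.3},{"travel":[0,0,-0.4],"rot":[0,0,0],"fingers":0.3},{"travel":[0.1,0,-0.8],"rot":[0,0,0],"fingers":0.3},{"travel":[0.2,0,-1],"rot":[0,0,0],"fingers":0.3},{"travel":[0.3,0,-1],"rot":[0,0,0],"fingers":0.3},{"travel":[0.3,0,-1],"rot":[0,0,0],"fingers":0.3}]'
python3 - <<'E'
from h import *
for c in("scene","top"):
    p,d=env.read_camera(c); P=cloud(c,d); cv2.imwrite(f"pics/end_{c}.png",p)
    for n in("lamp","watch","lever_paddle","loupe","teacup"):
        for o in env.outline_of(c,n)[:1]:
            m=o["mask"]&(d>0); print(c,n,round(o["conf"],2),np.median(P[m],0).round(3),np.round(np.hstack([*cv2.minAreaRect(P[m][:,:2].astype(np.float32))]),3),np.percentile(P[m][:,2],[2,98]).round(3))
cv2.imwrite("pics/end.png",cv2.resize(cv2.imread("pics/end_scene.png")[60:360,80:480],None,fx=2,fy=2))
E
```

```text
clock: 17.75
tcp_pos: [0.4804, 0.2557, 0.1324]
orientation: [0.156, 0.094, 0.983, -0.014]
wrist_force: [0.6, -1.0, -0.9]
finger_gap: 0.0553
grip_force: 0.0
scene lamp 0.57 [0.565 0.237 0.025] [5.5800e-01 2.4500e-01 3.5000e-02 1.4500e-01 7.7214e+01] [0.003 0.031]
scene watch 0.44 [ 0.541 -0.181  0.023] [ 5.3900e-01 -1.8000e-01  3.5000e-02  4.0000e-02  7.2566e+01] [0.016 0.028]
scene lever_paddle 0.73 [ 0.477 -0.165  0.05 ] [ 0.531 -0.178  0.081  0.215 72.824] [0.018 0.055]
scene loupe 0.59 [ 0.479 -0.018  0.032] [ 4.6600e-01 -1.2000e-02  3.8000e-02  5.6000e-02  6.0228e+01] [-0.002  0.038]
scene teacup 0.65 [ 0.633 -0.001  0.009] [ 6.3900e-01 -4.0000e-03  5.6000e-02  6.0000e-02  7.7511e+01] [-0.     0.038]
top lamp 0.54 [0.561 0.236 0.027] [5.4900e-01 2.3900e-01 3.7000e-02 1.4600e-01 8.7956e+01] [0.006 0.034]
top watch 0.55 [ 0.535 -0.18   0.023] [ 5.3700e-01 -1.7900e-01  3.6000e-02  4.1000e-02  8.2207e+01] [0.016 0.029]
top lever_paddle 0.81 [ 0.478 -0.167  0.05 ] [ 0.538 -0.18   0.086  0.235 72.012] [0.015 0.056]
top loupe 0.75 [ 0.533 -0.18   0.023] [ 5.3600e-01 -1.7800e-01  4.1000e-02  4.0000e-02  8.5843e+01] [0.014 0.032]
top teacup 0.91 [ 0.644 -0.006  0.009] [ 0.642 -0.006  0.071  0.058  2.   ] [-0.002  0.039]
```

View pics/end.png

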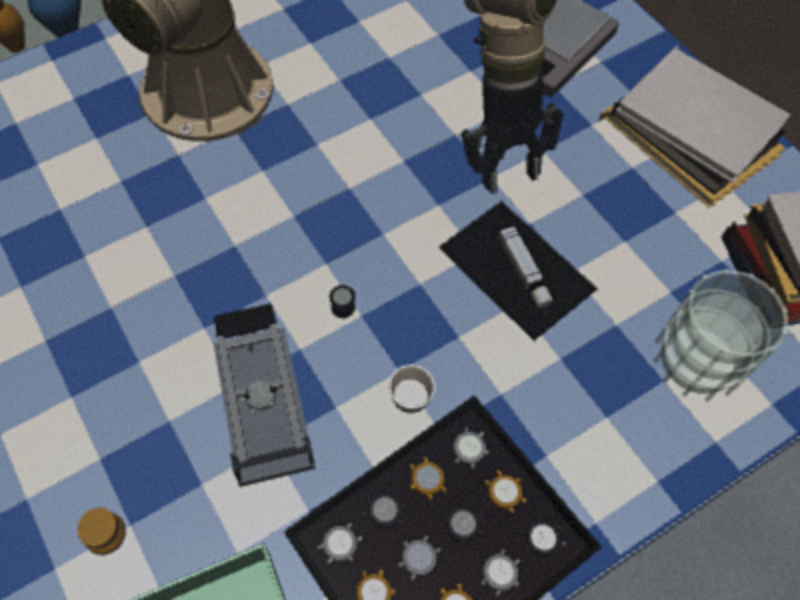

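The lamp lies flat on the mat (~525,265), the lever is down (paddle ~245,320), and the loupe, cup and tin look unmoved. The gripper is clear.

```bash
python3 -c "
from workcell import env
print(env.hand_in())"
```

```text
the job is handed in; nothing more can be done
None
```

I handed the job in at about 18 s. The clamp lever latched down, the lamp was held on the glass for about 2.5 s (8 cm away, 40° down, about 1–2 mm off by my estimate), and the lamp is back flat on its mat. No verdict came back from the judge.

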